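# Assemble the forge blower's drive: pulley and cap onto their spigots

## Task

Put the forge blower's drive together: set the large pulley flat face down onto the centring spigot of the round bearing housing that is bolted to the bench, then set the small flanged cap face down onto the spigot on top of the pulley's hub. Lower each one all the way home in the grip, without dropping it, so that its face sits flush all round, and let go. Leave the other things on the bench where they lie.

Things in the scene. Friction and masses are not known exactly. Their poses are not given: they have to be found in the camera images.
- housing: Dark steel bearing housing fixed to the bench, round, upright. Foot 130 mm across, 12 thick; neck 80 across; faceplate 116 across with its flat top (the seat face) 44 mm above the bench. A centring spigot 50 mm in diameter (edge chamfered 2) rises 8 mm from its middle. Origin: centre of the underside; z up.
- housing_seat (a point): Centre of the housing's seat face, at the foot of its spigot, 44 mm above the bench: the pulley's origin belongs here. z up.
- pulley: Large aluminium belt pulley, about 0.5 kg, face down on the bench, hub up; round. Rim 110 mm across, 20 thick. Hub to grip: 46 mm across, from 20 to 60 mm above the face; on its flat top a spigot 30 mm across, 8 high (chamfer 2). In the underside a blind recess 53 mm across, 10 deep, loose on the housing's spigot by 1.5 mm all round. Origin: centre of the flat underside; z up along the hub.
- pulley_seat (a point): Centre of the seat face on top of the pulley's hub, at the foot of the pulley's spigot, 60 mm above the pulley's origin: the cap's origin belongs here. z up along the hub.
- cap: Small aluminium flanged cap, about 0.25 kg, face down on the bench, boss up; round. Flange 70 mm across, 14 thick. Boss to grip: 32 mm across, from 14 to 52 mm above the face. In the underside a blind recess 33 mm across, 10 deep, loose on the pulley's spigot by 1.5 mm all round (too small for the housing's). Origin: centre of the flat underside; z up along the boss.
- hammer: Bystander: hammer, 260 mm long, up to 26 mm high, lying loose. Origin: middle of its length, on the bench; x from handle to head.
- tin: Bystander: red tin, 68 mm across and 60 mm high, standing. Origin: centre of its underside.
- offcut: Bystander: wooden block 60 by 110 by 45 mm high. Origin: centre of its underside; y along its length.
Mind the look-alikes: they are no part of the job. What is shaped like the cap but blue is not meant. What is shaped like the pulley but red is not meant.

How it is judged:
By the outcome, as a careful person would: the job done as asked, in the order asked, and still so for the second after the job is handed in, with the robot touching nothing.
It also fails if it takes over 58 s, if anything falls off the work surface, if the arm or the gripper's body presses on something with over 40 N, if the wrist force passes 120 N, or if a joint passes its speed limit or range.

## Robot

A 6-joint arm with a two-finger parallel gripper is mounted at the origin on the work surface. World frame = base frame: x ahead of the robot, y to its left, z up, the work surface at z = 0. Lengths are in m, angles in rad, forces in N, time in s.
With the tool pointing down it reaches from about 0.35 to 0.975 m from the base axis. Payload 4.9 kg.
Tool frame: the origin (TCP) lies at the very end of the fingers, on their centre line; the grasp point (between the pads) lies behind it (manip.pinch_z is the y of the grasp point in the tool frame, in m); y points along the fingers, x is the direction in which the jaws open and shut, and the axes are right-handed (so a half turn about y gives the same grasp; the last joint's range is limited). The gripper opens to 85 mm and grips with 20 to 120 N. Pads are 22 mm wide; open, the fingers measure 114 mm over their backs; the gripper's body (76 mm by 85 mm) begins 54 mm behind the grasp point. The pads swing forward as they close: fully open they stand 13 mm farther back than shut.
Start: joints at [1.002, 0.053, 1.613, -0, 1.476, -0.119], TCP at [0.272, 0.563, 0.231] pointing down, gripper open.
Joint ranges: [-3.01, 3.01], [-1.01, 2.22], [0.06, 2.58], [-1.02, 4.17], [0.09, 2.62], [-3.14, 3.14]. Speed limits (rad/s): [2.57, 2.57, 3.14, 3.14, 3.14, 3.14].

## Interface

Orientations are given as a unit quaternion [w, x, y, z].
In Python, from plant import manip gives the robot as it stands.
- The arm moves only by the tool drive_tool, never from a script. Its argument "motion" is a list of rows, each a list of 3 entries, a list of its own where there are three numbers: the shift along the tool's x, y, z in units of 25 mm (1.0 is 25 mm), then the turn, a rotation vector about the tool's x, y, z in units of 5 degrees (1.0 is 5 degrees), then the closure, from -1 (fully open) to 1 (shut). A call has 1 to 12 rows; each row shifts and turns the commanded pose from where the row before left it, along the tool's axes as they then stand; what a row does not reach is not made up. A row lasts 1/10 s, in which the tool goes at most 50 mm and 8.59 degrees, less where a joint would pass 70% of its speed; a pose out of reach is approached as far as the arm can. A call is refused whole if a number of a shift passes 1 or a number of a turn 1, either way. A call with a gripper value outside its range is refused whole. The fingers move at their own pace and stop on an object; the grip force is fixed at half the most. Time passes only in rows, so rows that do not move let the fingers close. It gives the time, the measured TCP pose, the force and the opening at its end, in the units of the state.
- manip.state(): the state, without advancing time (a new reading comes with each control period).
- manip.grab_frame(name): name is "scene" or "top"; returns a dict with "img" (384x512x3 uint8, blue, green, red), "range_z" (384x512 float32, m along the optical axis (not along the pixel's ray), 0 where there is no reading), "camera_matrix" (3x3 intrinsics, pixels), "world_from_camera" (4x4, takes a point from camera to world coordinates). Camera axes: x right, y down, z forward; pixel columns grow to the right and rows downward; lengths in m; the calibration is good to about 2 mm. A picture is of the moment at which its call begins.
- manip.job_done(): hands the job in, once; it reports no verdict.
The state is a dict: "time": time; "joint_pos": joint angles; "joint_vel": joint speeds; "joint_efforts": joint torques, N m; "tool_pos": TCP position; "tool_rot": TCP orientation; "contact_force": force on the tool from outside, world axes, zero at the start; "ft_torque": the same for the moment, N m; "gripper_width": opening from 0.0 (shut) to 1.0 (fully open).
Only numpy, scipy, OpenCV 4.12 (cv2) and the standard library are available. Lean on these libraries where they do the work, as an engineer would, in place of code of your own. Each camera call takes 0.05 s, during which the arm holds its last target. There are 200 camera calls.

## Working session

There is one attempt and no reset: what is moved stays moved. The work goes in short steps, Python scripts to look and compute and a tool call to move; the robot and the scene stay as the last step left them, time stands still between calls to the robot, and variables do not carry over. Pictures are saved under pics/ and viewed, about 8 in all and at most 12, crops included, and the job is handed in when it is done.

Besides the shell and the picture viewer there is one more tool, called after "Emit:" in YAML: its name, and indented under it one key for each argument. drive_tool: Moves the arm, as the interface text tells. Its arguments: {"type":"object","properties":{"motion":{"type":"array","items":{"type":"array"}}},"required":["motion"]}

```bash
mkdir -p pics; python3 - <<'E'
from plant import manip
import cv2,numpy as np
s=manip.state();print({k:np.round(v,4).tolist() for k,v in s.items()},manip.pinch_z)
for n in("scene","top"):
    f=manip.grab_frame(n);cv2.imwrite(f"pics/{n}0.png",f["img"]);np.savez(f"{n}0.npz",**f)
    print(n,np.round(f["camera_matrix"],1).tolist(),np.round(f["world_from_camera"],3).tolist())
E
```

```text
{'time': 0.0, 'joint_pos': [1.002, 0.0534, 1.6143, -0.0, 1.476, -0.119], 'joint_vel': [0.0005, -0.0012, -0.0003, 0.0007, -0.0002, -0.0004], 'joint_efforts': [-0.0025, -39.3676, -37.0174, -0.0003, 0.0071, -0.0], 'tool_pos': [0.2714, 0.5623, 0.2301], 'tool_rot': [-0.5986, 0.5992, 0.3752, -0.3765], 'contact_force': [0.1301, -0.5426, -1.7678], 'ft_torque': [-0.0335, 0.0458, 0.0167], 'gripper_width': 1.0022} -0.0187
scene [[375.8, 0.0, 251.0], [0.0, 375.8, 191.5], [0.0, 0.0, 1.0]] [[-0.142, 0.739, -0.659, 1.303], [0.99, 0.098, -0.103, 0.027], [-0.012, -0.667, -0.745, 0.92], [0.0, 0.0, 0.0, 1.0]]
top [[379.3, 0.0, 252.2], [0.0, 379.3, 194.2], [0.0, 0.0, 1.0]] [[-0.084, -0.975, 0.207, 0.322], [-0.996, 0.083, -0.015, -0.067], [-0.003, -0.208, -0.978, 1.132], [0.0, 0.0, 0.0, 1.0]]
```

View pics/scene0.png

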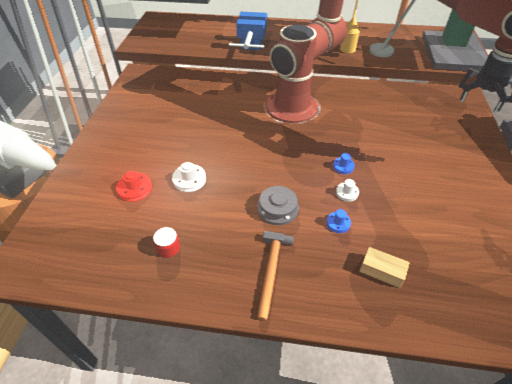

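View pics/top0.png

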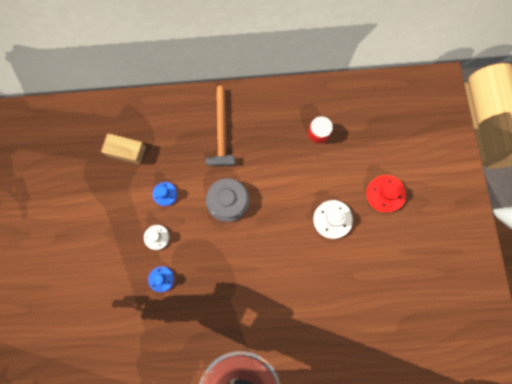

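The scene view shows the white pulley at about (189,177), the white cap at (347,190) and the housing at (278,203). In the top view they're at (333,219), (156,237) and (228,199). The red and blue look-alikes are clearly separate.

```bash
cat > h.py <<'E'
import numpy as np,cv2
from scipy.optimize import least_squares
def pts(f):
    K,T=f["camera_matrix"],f["world_from_camera"];d=f["range_z"]
    v,u=np.mgrid[:d.shape[0],:d.shape[1]]
    p=np.dstack([(u-K[0,2])*d/K[0,0],(v-K[1,2])*d/K[1,1],d])
    return p@T[:3,:3].T+T[:3,3]
def cast(f,uv,z):
    K,T=f["camera_matrix"],f["world_from_camera"]
    r=np.c_[(uv[:,0]-K[0,2])/K[0,0],(uv[:,1]-K[1,2])/K[1,1],np.ones(len(uv))]@T[:3,:3].T
    return (T[:3,3]+r*((z-T[2,3])/r[:,2])[:,None])[:,:2]
def fitc(xy,R):
    c=xy.mean(0)
    s=least_squares(lambda c:np.hypot(*(xy-c).T)-R,c,loss="soft_l1",f_scale=.001)
    return s.x,np.median(abs(s.fun))
def disc(f,guess,z0,z1,rmax):
    """points of the cloud in a height band near guess: centre of smallest enclosing circle"""
    P=pts(f).reshape(-1,3);m=(f["range_z"].ravel()>0)&(P[:,2]>z0)&(P[:,2]<z1)&(np.hypot(P[:,0]-guess[0],P[:,1]-guess[1])<rmax)
    Q=P[m];c,r=cv2.minEnclosingCircle(Q[:,:2].astype(np.float32))
    return np.round([*c,r,np.median(Q[:,2]),len(Q)],4)
E
python3 - <<'E'
from h import *
for n,px in(("scene",[(189,168),(347,183),(278,195)]),("top",[(342,216),(154,235),(228,199)])):
    f=dict(np.load(n+"0.npz"))
    P=pts(f)
    for k,(u,v),bands in zip(("pul","cap","hou"),px,([(.015,.025),(.055,.064),(.065,.075)],[(.008,.018),(.047,.058)],[(.039,.048),(.049,.058)])):
        print(n,k,np.round(P[v,u],4))
        for b in bands:
            print("  ",b,disc(f,P[v,u],*b,.075 if k!="cap" else .045))
E
```

```text
scene pul [ 0.4762 -0.3038  0.0676]
   (0.015, 0.025) [ 4.655e-01 -3.135e-01  5.590e-02  1.990e-02  4.350e+02]
   (0.055, 0.064) [ 4.647e-01 -3.128e-01  2.470e-02  5.990e-02  7.200e+01]
   (0.065, 0.075) [ 4.662e-01 -3.129e-01  1.490e-02  6.730e-02  4.800e+01]
scene cap [0.4596 0.2021 0.05  ]
   (0.008, 0.018) [4.569e-01 2.104e-01 3.660e-02 1.290e-02 2.070e+02]
   (0.047, 0.058) [4.575e-01 2.113e-01 1.660e-02 5.100e-02 6.100e+01]
scene hou [ 0.542  -0.0086  0.054 ]
   (0.039, 0.048) [ 5.514e-01 -5.500e-03  5.910e-02  4.350e-02  7.220e+02]
   (0.049, 0.058) [ 5.515e-01 -5.300e-03  2.480e-02  5.150e-02  1.450e+02]
top pul [ 0.4638 -0.3333  0.0591]
   (0.015, 0.025) [ 4.624e-01 -3.161e-01  5.520e-02  2.110e-02  7.990e+02]
   (0.055, 0.064) [ 4.629e-01 -3.160e-01  2.350e-02  6.080e-02  1.140e+02]
   (0.065, 0.075) [ 4.640e-01 -3.173e-01  1.760e-02  6.930e-02  8.700e+01]
top cap [0.4558 0.2052 0.0527]
   (0.008, 0.018) [4.548e-01 2.092e-01 3.580e-02 1.420e-02 3.060e+02]
   (0.047, 0.058) [4.543e-01 2.089e-01 1.590e-02 5.250e-02 1.000e+02]
top hou [ 0.5415 -0.0123  0.0558]
   (0.039, 0.048) [ 5.485e-01 -8.300e-03  5.830e-02  4.460e-02  9.240e+02]
   (0.049, 0.058) [ 5.476e-01 -1.220e-02  5.560e-02  5.230e-02  2.450e+02]
```

```bash
cat >> h.py <<'E'
from scipy.spatial.transform import Rotation as Rn
def R(s): q=s["tool_rot"];return Rn.from_quat([q[1],q[2],q[3],q[0]]).as_matrix()
def plan(s,target,yaw=None):
    """shift in 25 mm units in current tool axes; turn (5 deg units) making tool y down and x at yaw"""
    M=R(s);d=M.T@(np.array(target)-s["tool_pos"])/.025
    print("t",round(s["time"],2),"tcp",np.round(s["tool_pos"],4),"F",np.round(s["contact_force"],1),"w",round(s["gripper_width"],3),"j",np.round(s["joint_pos"],2))
    print("shift",np.round(d,2))
    if yaw is not None:
        x=np.array([np.cos(yaw),np.sin(yaw),0]);y=np.array([0,0,-1.]);G=np.c_[x,y,np.cross(x,y)]
        print("turn",np.round(np.degrees(Rn.from_matrix(M.T@G).as_rotvec())/5,3))
E
python3 - <<'E'
from h import *
from plant import manip
s=manip.state();print(np.round(R(s),3))
for y in(0,np.pi/2,-np.pi/2,np.pi):plan(s,[.464,-.315,.15],y)
E
```

```text
[[ 0.435 -0.001 -0.901]
 [ 0.901 -0.002  0.435]
 [-0.002 -1.     0.   ]]
t 0.1 tcp [0.2714 0.5624 0.2302] F [ 0.2  0.1 -0.7] w 1.004 j [ 1.    0.05  1.61 -0.    1.48 -0.12]
shift [-28.25   3.26 -22.2 ]
turn [ 1.0000e-02  1.2845e+01 -2.1000e-02]
t 0.1 tcp [0.2714 0.5624 0.2302] F [ 0.2  0.1 -0.7] w 1.004 j [ 1.    0.05  1.61 -0.    1.48 -0.12]
shift [-28.25   3.26 -22.2 ]
turn [-0.007 -5.155 -0.021]
t 0.1 tcp [0.2714 0.5624 0.2302] F [ 0.2  0.1 -0.7] w 1.004 j [ 1.    0.05  1.61 -0.    1.48 -0.12]
shift [-28.25   3.26 -22.2 ]
turn [ 2.8000e-02  3.0845e+01 -1.0000e-02]
t 0.1 tcp [0.2714 0.5624 0.2302] F [ 0.2  0.1 -0.7] w 1.004 j [ 1.    0.05  1.61 -0.    1.48 -0.12]
shift [-28.25   3.26 -22.2 ]
turn [-2.3000e-02 -2.3155e+01 -1.1000e-02]
```

Emit:
drive_tool:
  motion:
    - [[0,0,-0.9],[0,-0.86,0],-1]
    - [[-0.5,0,-0.9],[0,-0.86,0],-1]
    - [[-1,0,-0.9],[0,-0.86,0],-1]
    - [[-1,0,-0.9],[0,-0.86,0],-1]
    - [[-1,0,-0.9],[0,-0.86,0],-1]
    - [[-1,0,-0.9],[0,-0.86,0],-1]
    - [[-1,0,-0.9],[0,0,0],-1]
    - [[-1,0,-0.5],[0,0,0],-1]
    - [[-1,0,0],[0,0,0],-1]
    - [[-1,0,0],[0,0,0],-1]
    - [[-1,0,0],[0,0,0],-1]
    - [[-1,0,0],[0,0,0],-1]

```text
time: 1.3
tool_pos: [0.4126, 0.2675, 0.2307]
tool_rot: [0.5, -0.5, -0.5, 0.5]
contact_force: [0.8, -0.8, 0.5]
gripper_width: 1.0
```

```bash
python3 - <<'E'
from h import *
from plant import manip
plan(manip.state(),[.464,-.315,.15],np.pi/2)
E
```

```text
t 1.3 tcp [0.4126 0.2675 0.2307] F [ 0.8 -0.8  0.5] w 1.0 j [ 0.42 -0.27  1.91 -0.    1.5  -1.15]
shift [-23.3    3.24  -2.05]
turn [-0.01   0.006 -0.005]
```

Emit:
drive_tool:
  motion:
    - [[-1,0,-0.1],[0,0,0],-1]
    - [[-1,0,-0.1],[0,0,0],-1]
    - [[-1,0,-0.1],[0,0,0],-1]
    - [[-1,0,-0.1],[0,0,0],-1]
    - [[-1,0,-0.1],[0,0,0],-1]
    - [[-1,0,-0.1],[0,0,0],-1]
    - [[-1,0,-0.1],[0,0,0],-1]
    - [[-1,0,-0.1],[0,0,0],-1]
    - [[-1,0,-0.1],[0,0,0],-1]
    - [[-1,0,-0.1],[0,0,0],-1]
    - [[-1,0,-0.1],[0,0,0],-1]
    - [[-1,0,-0.1],[0,0,0],-1]

```text
time: 2.5
tool_pos: [0.4428, -0.0324, 0.2308]
tool_rot: [0.5, -0.5, -0.5, 0.5]
contact_force: [-0.6, 0.3, -0.2]
gripper_width: 0.999
```

Emit:
drive_tool:
  motion:
    - [[-1,0,-0.1],[0,0,0],-1]
    - [[-1,0,-0.1],[0,0,0],-1]
    - [[-1,0,-0.1],[0,0,0],-1]
    - [[-1,0,-0.1],[0,0,0],-1]
    - [[-1,0.2,-0.1],[0,0,0],-1]
    - [[-1,0.4,-0.1],[0,0,0],-1]
    - [[-1,0.6,0],[0,0,0],-1]
    - [[-1,0.6,0],[0,0,0],-1]
    - [[-1,0.6,0],[0,0,0],-1]
    - [[-1,0.6,0],[0,0,0],-1]
    - [[0,0.2,0],[0,0,0],-1]
    - [[0,0,0],[0,0,0],-1]

```text
time: 3.7
tool_pos: [0.4574, -0.2808, 0.1497]
tool_rot: [0.501, -0.499, -0.5, 0.5]
contact_force: [-0.1, -0.1, -0.4]
gripper_width: 1.003
```

```bash
python3 - <<'E'
from h import *
from plant import manip
plan(manip.state(),[.464,-.315,.026],np.pi/2)
f=manip.grab_frame("scene");cv2.imwrite("pics/s1.png",cv2.resize(f["img"][110:260,90:290],None,fx=3,fy=3))
E
```

```text
t 3.7 tcp [ 0.4574 -0.2808  0.1497] F [-0.1 -0.1 -0.4] w 1.003 j [-0.69 -0.09  1.89  0.    1.34 -2.26]
shift [-1.38  4.94 -0.28]
turn [-0.028 -0.005  0.028]
```

View pics/s1.png

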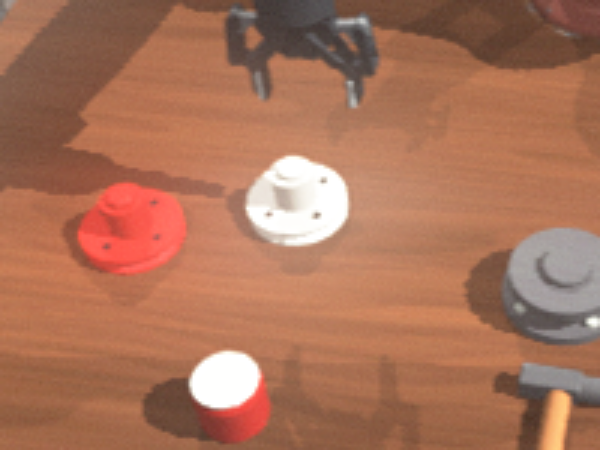

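Crop: the open fingers are above and slightly to one side of the white pulley's hub, at (297,190). I'll shift over it and descend.

Emit:
drive_tool:
  motion:
    - [[-0.7,0,-0.14],[-0.02,0,0.02],-1]
    - [[-0.68,0.5,-0.14],[0,0,0],-1]
    - [[0,0.9,0],[0,0,0],-1]
    - [[0,0.9,0],[0,0,0],-1]
    - [[0,0.9,0],[0,0,0],-1]
    - [[0,0.9,0],[0,0,0],-1]
    - [[0,0.5,0],[0,0,0],-1]
    - [[0,0.25,0],[0,0,0],-1]
    - [[0,0,0],[0,0,0],-1]
    - [[0,0,0],[0,0,0],-1]

```text
time: 4.75
tool_pos: [0.4663, -0.3168, 0.0313]
tool_rot: [-0.498, 0.501, 0.5, -0.5]
contact_force: [-0.2, -0.3, -0.2]
gripper_width: 1.001
```

```bash
python3 - <<'E'
from h import *
from plant import manip
plan(manip.state(),[.464,-.315,.026],np.pi/2)
E
```

```text
t 4.75 tcp [ 0.4663 -0.3168  0.0313] F [-0.2 -0.3 -0.2] w 1.001 j [-0.73  0.12  1.9  -0.    1.12 -2.3 ]
shift [0.07 0.21 0.09]
turn [ 0.037  0.008 -0.036]
```

Emit:
drive_tool:
  motion:
    - [[0.05,0.2,0.09],[0.02,0,-0.02],-1]
    - [[0,0,0],[0,0,0],-1]
    - [[0,0,0],[0,0,0],1]
    - [[0,0,0],[0,0,0],1]
    - [[0,0,0],[0,0,0],1]
    - [[0,0,0],[0,0,0],1]
    - [[0,0,0],[0,0,0],1]
    - [[0,0,0],[0,0,0],1]
    - [[0,0,0],[0,0,0],1]
    - [[0,0,0],[0,0,0],1]

```text
time: 5.75
tool_pos: [0.4636, -0.315, 0.0257]
tool_rot: [-0.5, 0.5, 0.5, -0.5]
contact_force: [-0.2, 2.1, 6.0]
gripper_width: 0.523
```

```bash
python3 - <<'E'
from h import *
from plant import manip
plan(manip.state(),[.464,-.315,.026],np.pi/2)
for n in("top","scene"):
    f=manip.grab_frame(n)
    print(n,disc(f,(.464,-.315),.015,.024,.07))
E
```

```text
t 5.75 tcp [ 0.4636 -0.315   0.0257] F [-0.2  2.1  6. ] w 0.523 j [-0.73  0.12  1.91  0.    1.11 -2.3 ]
shift [-0.   -0.01 -0.01]
turn [ 0.008  0.005 -0.001]
top [ 4.636e-01 -3.166e-01  5.400e-02  2.080e-02  3.400e+01]
scene [ 4.665e-01 -3.150e-01  5.640e-02  1.970e-02  3.520e+02]
```

Emit:
drive_tool:
  motion:
    - [[0,-0.3,0],[0,0,0],1]
    - [[0,-0.6,0],[0,0,0],1]
    - [[0,-0.9,0],[0,0,0],1]
    - [[0.2,-0.9,0],[0,0,0],1]
    - [[0.5,-0.8,-0.1],[0,0,0],1]
    - [[0.8,0,-0.2],[0,0,0],1]
    - [[0.8,0,-0.2],[0,0,0],1]
    - [[0.8,0,-0.3],[0,0,0],1]
    - [[0.8,0,-0.3],[0,0,0],1]
    - [[0.8,0,-0.3],[0,0,0],1]
    - [[0.8,0,-0.3],[0,0,0],1]
    - [[0.8,0,-0.3],[0,0,0],1]

```text
time: 7.05
tool_pos: [0.5126, -0.1563, 0.1122]
tool_rot: [0.5, -0.5, -0.5, 0.5]
contact_force: [0.1, -0.3, -5.7]
gripper_width: 0.52
```

Emit:
drive_tool:
  motion:
    - [[0.8,0,-0.3],[0,0,0],1]
    - [[0.8,0,-0.3],[0,0,0],1]
    - [[0.8,0,-0.3],[0,0,0],1]
    - [[0.8,0,-0.2],[0,0,0],1]
    - [[0.8,0,-0.2],[0,0,0],1]
    - [[0.8,0,-0.1],[0,0,0],1]
    - [[0.6,0,0],[0,0,0],1]
    - [[0.4,0,0],[0,0,0],1]
    - [[0,0,0],[0,0,0],1]
    - [[0,0,0],[0,0,0],1]

```text
time: 8.05
tool_pos: [0.5479, -0.0127, 0.1125]
tool_rot: [0.5, -0.5, -0.5, 0.5]
contact_force: [-0.2, 0.5, -6.7]
gripper_width: 0.523
```

```bash
python3 - <<'E'
from h import *
from plant import manip
s=manip.state();plan(s,[.5496,-.007,.085],np.pi/2)
c=s["tool_pos"]
f=manip.grab_frame("scene");cv2.imwrite("pics/s2.png",cv2.resize(f["img"][110:260,180:380],None,fx=3,fy=3))
for n in("top","scene"):
    f=manip.grab_frame(n);z=c[2]-.0257+.02
    P=pts(f).reshape(-1,3);print(n,z,disc(f,c,z-.006,z+.005,.07))
E
```

```text
t 8.05 tcp [ 0.5479 -0.0127  0.1125] F [-0.2  0.5 -6.7] w 0.523 j [-0.16 -0.03  1.9  -0.    1.27 -1.73]
shift [ 0.23  1.1  -0.07]
turn [-0.002  0.007 -0.008]
top 0.10682034151950111 [ 5.435e-01 -1.460e-02  5.430e-02  1.077e-01  1.500e+02]
scene 0.10682034151950111 [ 5.491e-01 -1.420e-02  5.680e-02  1.064e-01  4.800e+02]
```

View pics/s2.png

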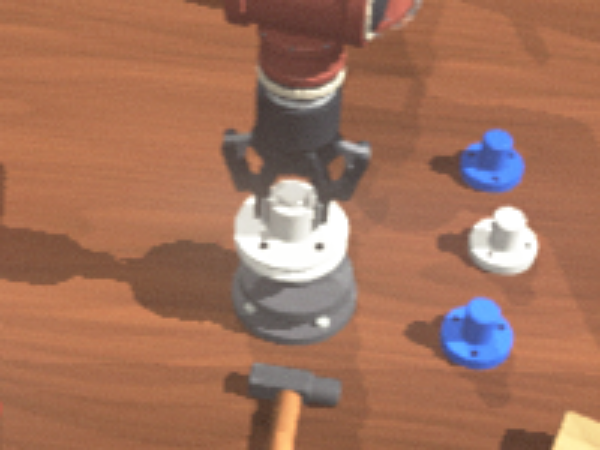

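Crop: the white pulley is held level, with its rim at (292,235), over the grey housing at (295,290). The white cap sits untouched at (503,245). I'll do one robust fit of the pulley against the housing before descending.

```bash
cat >> h.py <<'E'
def rim(f,g,z,Rr,tol=.006):
    P=pts(f).reshape(-1,3);m=(f["range_z"].ravel()>0)&(abs(P[:,2]-z)<tol)&(np.hypot(P[:,0]-g[0],P[:,1]-g[1])<Rr+.004)
    h=cv2.convexHull(P[m,:2].astype(np.float32))[:,0]
    # outer-edge points only, resampled by angle
    r=np.hypot(*(h-g[:2]).T);h=h[r>Rr-.012]
    c,e=fitc(h.astype(float),Rr);return np.round([*c,e,len(h)],4)
E
python3 - <<'E'
from h import *
from plant import manip
c=manip.state()["tool_pos"];print(c)
for n in("top","scene"):
    f0=dict(np.load(n+"0.npz"));f=manip.grab_frame(n)
    print(n,"pul0",rim(f0,np.array([.464,-.315]),.02,.055),"hou",rim(f0,np.array([.55,-.007]),.044,.058),"spig",rim(f0,np.array([.55,-.007]),.052,.025,.004),"cap",rim(f0,np.array([.456,.21]),.014,.035),"held",rim(f,c,c[2]-.0057,.055))
E
```

```text
[ 0.5480888  -0.01308276  0.11261667]
top pul0 [ 4.625e-01 -3.161e-01  5.000e-04  4.100e+01] hou [ 5.484e-01 -8.000e-03  4.000e-04  4.500e+01] spig [ 5.494e-01 -7.600e-03  6.000e-04  1.400e+01] cap [4.543e-01 2.091e-01 2.000e-04 2.300e+01] held [ 5.492e-01 -1.550e-02  4.000e-04  1.200e+01]
scene pul0 [ 4.654e-01 -3.133e-01  6.000e-04  2.500e+01] hou [ 5.512e-01 -5.900e-03  4.000e-04  3.700e+01] spig [ 5.507e-01 -5.600e-03  8.000e-04  1.700e+01] cap [4.568e-01 2.108e-01 7.000e-04 2.300e+01] held [ 5.50e-01 -1.39e-02  6.00e-04  2.70e+01]
```

Emit:
drive_tool:
  motion:
    - [[0.2,0.3,-0.06],[0,0,0],1]
    - [[0.08,0.4,0],[0,0,0],1]
    - [[0,0.4,0],[0,0,0],1]
    - [[0,0.2,0],[0,0,0],1]
    - [[0,0,0],[0,0,0],1]
    - [[0,0,0],[0,0,0],1]

```text
time: 8.9
tool_pos: [0.5495, -0.0053, 0.0798]
tool_rot: [0.5, -0.5, -0.5, 0.5]
contact_force: [0.7, -0.0, -6.1]
gripper_width: 0.519
```

```bash
python3 - <<'E'
from h import *
from plant import manip
s=manip.state();plan(s,[.5495,-.006,.0697],np.pi/2)
c=s["tool_pos"]
for n in("top","scene"):
    f=manip.grab_frame(n)
    print(n,"held",rim(f,c,c[2]-.0057,.055))
E
```

```text
t 8.9 tcp [ 0.5495 -0.0053  0.0798] F [ 0.7 -0.  -6.1] w 0.519 j [-0.15  0.02  1.91 -0.    1.21 -1.72]
shift [-0.03  0.41  0.  ]
turn [-0.005  0.006 -0.   ]
top held [ 5.511e-01 -8.600e-03  6.000e-04  1.300e+01]
scene held [ 5.516e-01 -5.900e-03  5.000e-04  2.500e+01]
```

Emit:
drive_tool:
  motion:
    - [[0,0.08,0],[0,0,0],1]
    - [[0,0.08,0],[0,0,0],1]
    - [[0,0.08,0],[0,0,0],1]
    - [[0,0.06,0],[0,0,0],1]
    - [[0,0,0],[0,0,0],1]

```text
time: 9.5
tool_pos: [0.5493, -0.0053, 0.0721]
tool_rot: [0.5, -0.5, -0.5, 0.5]
contact_force: [-0.7, -0.6, -6.4]
gripper_width: 0.524
```

Below the spigot top with no contact force, so it has engaged. Lowering gently to contact.

Emit:
drive_tool:
  motion:
    - [[0,0.04,0],[0,0,0],1]
    - [[0,0.03,0],[0,0,0],1]
    - [[0,0.02,0],[0,0,0],1]
    - [[0,0.02,0],[0,0,0],1]
    - [[0,0,0],[0,0,0],1]

```text
time: 10.0
tool_pos: [0.5496, -0.0053, 0.0698]
tool_rot: [0.5, -0.5, -0.5, 0.5]
contact_force: [0.2, 0.1, -6.4]
gripper_width: 0.533
```

Emit:
drive_tool:
  motion:
    - [[0,0.02,0],[0,0,0],1]
    - [[0,0.02,0],[0,0,0],1]
    - [[0,0,0],[0,0,0],1]
    - [[0,0,0],[0,0,0],1]

```text
time: 10.4
tool_pos: [0.5498, -0.0053, 0.0697]
tool_rot: [-0.5, 0.5, 0.5, -0.5]
contact_force: [-4.8, -0.1, 2.6]
gripper_width: 0.524
```

Emit:
drive_tool:
  motion:
    - [[0,0.02,0],[0,0,0],1]
    - [[0,0,0],[0,0,0],1]
    - [[0,0,0],[0,0,0],1]

```text
time: 10.7
tool_pos: [0.5498, -0.0054, 0.0697]
tool_rot: [0.5, -0.5, -0.5, 0.5]
contact_force: [-7.5, -0.7, 4.9]
gripper_width: 0.525
```

```bash
python3 - <<'E'
from h import *
from plant import manip
s=manip.state();plan(s,[.5495,-.006,.0697],np.pi/2);print(s["ft_torque"])
c=s["tool_pos"]
for n in("top","scene"):
    f=manip.grab_frame(n)
    print(n,"held",rim(f,c,.064,.055))
f=manip.grab_frame("scene")
P=pts(f).reshape(-1,3);m=(abs(P[:,2]-.064)<.006)&(np.hypot(P[:,0]-c[0],P[:,1]-c[1])<.052)&(np.hypot(P[:,0]-c[0],P[:,1]-c[1])>.03)
A=np.c_[P[m,:2]-c[:2],np.ones(m.sum())];print("plane slope/height",np.linalg.lstsq(A,P[m,2],rcond=None)[0],m.sum())
E
```

```text
t 10.7 tcp [ 0.5498 -0.0054  0.0697] F [-7.5 -0.7  4.9] w 0.525 j [-0.15  0.03  1.92 -0.    1.19 -1.72]
shift [-0.03 -0.    0.01]
turn [-0.001  0.007 -0.001]
[0.23856035 1.07195043 0.05358754]
top held [ 5.52e-01 -9.20e-03  5.00e-04  9.00e+00]
scene held [ 5.516e-01 -5.500e-03  6.000e-04  2.400e+01]
plane slope/height [ 0.00459105 -0.00376179  0.06321399] 308
```

Emit:
drive_tool:
  motion:
    - [[0,-0.02,0],[0,0,0],-1]
    - [[0,0,0],[0,0,0],-1]
    - [[0,0,0],[0,0,0],-1]
    - [[0,0,0],[0,0,0],-1]
    - [[0,-0.1,0],[0,0,0],-1]
    - [[0,-0.5,0],[0,0,0],-1]
    - [[0,-0.9,0],[0,0,0],-1]
    - [[0,-0.9,0],[0,0,0],-1]
    - [[0.3,-0.9,0.1],[0,0,0],-1]
    - [[0.8,0,0.3],[0,0,0],-1]
    - [[0.8,0,0.4],[0,0,0],-1]
    - [[0.8,0,0.4],[0,0,0],-1]

```text
time: 12.05
tool_pos: [0.5198, 0.0627, 0.1529]
tool_rot: [-0.499, 0.501, 0.501, -0.499]
contact_force: [0.2, -0.2, -2.0]
gripper_width: 0.998
```

```bash
python3 - <<'E'
from h import *
from plant import manip
s=manip.state();plan(s,[.456,.210,.12],np.pi/2)
c=[.55,-.006]
f=manip.grab_frame("scene");cv2.imwrite("pics/s3.png",cv2.resize(f["img"][130:260,220:380],None,fx=4,fy=4))
P=pts(f).reshape(-1,3);r=np.hypot(P[:,0]-c[0],P[:,1]-c[1]);m=(abs(P[:,2]-.064)<.006)&(r<.052)&(r>.03)
A=np.c_[P[m,:2]-c,np.ones(m.sum())];print("plane",np.linalg.lstsq(A,P[m,2],rcond=None)[0],m.sum())
print("rim",rim(f,np.array(c),.064,.055),"hub",rim(f,np.array(c),.104,.023,.003),"spig",rim(f,np.array(c),.112,.015,.003),"cap",rim(f,np.array([.456,.21]),.014,.035))
E
```

```text
t 12.05 tcp [0.5198 0.0627 0.1529] F [ 0.2 -0.2 -2. ] w 0.998 j [-0.02 -0.13  1.93  0.    1.35 -1.59]
shift [5.89 1.31 2.56]
turn [0.025 0.    0.   ]
plane [ 0.00595717 -0.00052049  0.06342346] 381
rim [ 5.516e-01 -5.600e-03  4.000e-04  2.700e+01] hub [ 5.523e-01 -5.900e-03  5.000e-04  1.700e+01] spig [ 5.524e-01 -5.400e-03  1.200e-03  1.400e+01] cap [4.565e-01 2.109e-01 5.000e-04 2.000e+01]
```

View pics/s3.png

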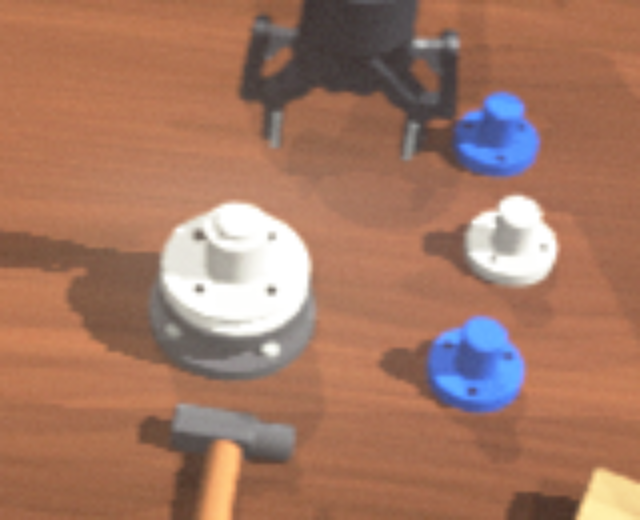

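Crop: the pulley sits flush on the housing with its rim at (235,270). The white cap is at (512,245), and the blue ones are well clear on either side. Heading to the cap.

Emit:
drive_tool:
  motion:
    - [[0.9,0,0.4],[0.01,0,0],-1]
    - [[0.9,0,0.4],[0,0,0],-1]
    - [[0.9,0.2,0.4],[0,0,0],-1]
    - [[0.9,0.3,0.4],[0,0,0],-1]
    - [[0.9,0.3,0.4],[0,0,0],-1]
    - [[0.8,0.3,0.3],[0,0,0],-1]
    - [[0.3,0.2,0.15],[0,0,0],-1]
    - [[0,0,0],[0,0,0],-1]
    - [[0,0,0],[0,0,0],-1]

```text
time: 13.0
tool_pos: [0.4588, 0.2017, 0.1194]
tool_rot: [0.5, -0.5, -0.5, 0.5]
contact_force: [-0.0, -0.2, 0.2]
gripper_width: 0.996
```

```bash
python3 - <<'E'
from h import *
from plant import manip
s=manip.state();plan(s,[.4555,.210,.022],np.pi/2)
E
```

```text
t 13.0 tcp [0.4588 0.2017 0.1194] F [-0.  -0.2  0.2] w 0.996 j [ 0.27 -0.15  2.   -0.    1.29 -1.31]
shift [0.33 3.9  0.13]
turn [-0.001  0.004 -0.004]
```

Emit:
drive_tool:
  motion:
    - [[0.33,0.3,0.13],[0,0,0],-1]
    - [[0,0.8,0],[0,0,0],-1]
    - [[0,0.9,0],[0,0,0],-1]
    - [[0,0.9,0],[0,0,0],-1]
    - [[0,0.6,0],[0,0,0],-1]
    - [[0,0.25,0],[0,0,0],-1]
    - [[0,0,0],[0,0,0],-1]
    - [[0,0,0],[0,0,0],-1]

```text
time: 13.8
tool_pos: [0.4556, 0.2105, 0.0259]
tool_rot: [-0.5, 0.5, 0.5, -0.5]
contact_force: [-0.3, 0.4, -0.0]
gripper_width: 1.001
```

```bash
python3 - <<'E'
from h import *
from plant import manip
s=manip.state();plan(s,[.4555,.210,.022],np.pi/2)
E
```

```text
t 13.8 tcp [0.4556 0.2105 0.0259] F [-0.3  0.4 -0. ] w 1.001 j [ 0.28 -0.01  2.05  0.    1.11 -1.29]
shift [-0.02  0.16  0.01]
turn [0.004 0.002 0.004]
```

Emit:
drive_tool:
  motion:
    - [[0,0.16,0],[0,0,0],-1]
    - [[0,0,0],[0,0,0],1]
    - [[0,0,0],[0,0,0],1]
    - [[0,0,0],[0,0,0],1]
    - [[0,0,0],[0,0,0],1]
    - [[0,0,0],[0,0,0],1]
    - [[0,0,0],[0,0,0],1]
    - [[0,0,0],[0,0,0],1]
    - [[0,0,0],[0,0,0],1]
    - [[0,0,0],[0,0,0],1]

```text
time: 14.8
tool_pos: [0.4554, 0.2106, 0.0217]
tool_rot: [-0.5, 0.5, 0.5, -0.5]
contact_force: [-1.2, 0.6, 6.1]
gripper_width: 0.357
```

```bash
python3 - <<'E'
from h import *
from plant import manip
s=manip.state();plan(s,[.5495,-.006,.142],np.pi/2)
for n in("top","scene"): print(rim(manip.grab_frame(n),np.array([.4555,.21]),.014,.035))
E
```

```text
t 14.8 tcp [0.4554 0.2106 0.0217] F [-1.2  0.6  6.1] w 0.357 j [ 0.28 -0.01  2.05  0.    1.1  -1.29]
shift [-8.66 -4.82 -3.76]
turn [0.    0.005 0.004]
[4.537e-01 2.086e-01 4.000e-04 1.500e+01]
[4.568e-01 2.098e-01 4.000e-04 1.800e+01]
```

Emit:
drive_tool:
  motion:
    - [[0,-0.3,0],[0,0,0],1]
    - [[0,-0.7,0],[0,0,0],1]
    - [[0,-0.9,0],[0,0,0],1]
    - [[0,-0.9,0],[0,0,0],1]
    - [[0,-0.9,0],[0,0,0],1]
    - [[-0.2,-0.9,0],[0,0,0],1]
    - [[-0.5,-0.6,-0.2],[0,0,0],1]
    - [[-0.8,-0.3,-0.4],[0,0,0],1]
    - [[-0.8,0,-0.4],[0,0,0],1]
    - [[-0.8,0,-0.4],[0,0,0],1]
    - [[-0.8,0,-0.4],[0,0,0],1]
    - [[-0.8,0,-0.4],[0,0,0],1]

```text
time: 16.1
tool_pos: [0.5096, 0.0912, 0.1573]
tool_rot: [0.501, -0.499, -0.499, 0.501]
contact_force: [-0.4, 0.9, -3.0]
gripper_width: 0.355
```

Emit:
drive_tool:
  motion:
    - [[-0.8,0,-0.4],[0,0,0],1]
    - [[-0.8,0,-0.4],[0,0,0],1]
    - [[-0.8,0,-0.4],[0,0,0],1]
    - [[-0.7,0,-0.2],[0,0,0],1]
    - [[-0.4,0,-0.1],[0,0,0],1]
    - [[-0.1,0,0],[0,0,0],1]
    - [[0,0,0],[0,0,0],1]
    - [[0,0,0],[0,0,0],1]

```text
time: 16.9
tool_pos: [0.5472, 0.0035, 0.1583]
tool_rot: [0.5, -0.499, -0.5, 0.501]
contact_force: [-0.3, 0.1, -3.1]
gripper_width: 0.354
```

```bash
python3 - <<'E'
from h import *
from plant import manip
s=manip.state();plan(s,[.5502,-.0054,.144],np.pi/2)
c=s["tool_pos"];f=manip.grab_frame("scene");cv2.imwrite("pics/s4.png",cv2.resize(f["img"][110:260,220:380],None,fx=4,fy=4))
for n in("top","scene"): f=manip.grab_frame(n);print("held",rim(f,c,c[2]-.0217+.014,.035,.005))
print("pulley rim",rim(f,np.array([.55,-.006]),.064,.055))
E
```

```text
t 16.9 tcp [0.5472 0.0035 0.1583] F [-0.3  0.1 -3.1] w 0.354 j [-0.13 -0.08  1.86  0.    1.35 -1.7 ]
shift [-0.36  0.57 -0.12]
turn [-0.017  0.012  0.004]
held [5.47e-01 1.50e-03 4.00e-04 8.00e+00]
held [5.499e-01 3.800e-03 8.000e-04 1.700e+01]
pulley rim [ 5.521e-01 -5.600e-03  5.000e-04  2.700e+01]
```

View pics/s4.png

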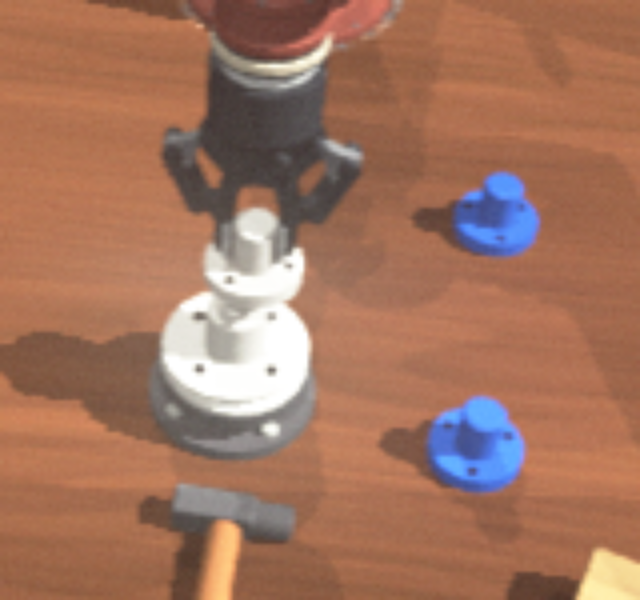

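Crop: the cap is level in the grip at (253,265), just above and to the right of the pulley's spigot. The pulley hasn't moved. The cap's scene fit agrees with the planned target to about 1 mm.

Emit:
drive_tool:
  motion:
    - [[-0.2,0,-0.1],[-0.01,0.01,0],1]
    - [[-0.16,0.2,0],[0,0,0],1]
    - [[0,0.3,0],[0,0,0],1]
    - [[0,0.1,0],[0,0,0],1]
    - [[0,0,0],[0,0,0],1]
    - [[0,0,0],[0,0,0],1]

```text
time: 17.65
tool_pos: [0.55, -0.006, 0.1433]
tool_rot: [0.5, -0.5, -0.5, 0.5]
contact_force: [-0.3, 0.5, -3.6]
gripper_width: 0.359
```

```bash
python3 - <<'E'
from h import *
from plant import manip
s=manip.state();plan(s,[.5502,-.0054,.1257],np.pi/2)
c=s["tool_pos"]
for n in("top","scene"): f=manip.grab_frame(n);print("held",rim(f,c,c[2]-.0217+.014,.035,.005))
E
```

```text
t 17.65 tcp [ 0.55   -0.006   0.1433] F [-0.3  0.5 -3.6] w 0.359 j [-0.15 -0.05  1.87  0.    1.33 -1.72]
shift [ 0.02  0.7  -0.01]
turn [-0.005 -0.004  0.001]
held [ 5.545e-01 -6.800e-03  1.500e-03  1.000e+01]
held [ 5.521e-01 -6.200e-03  4.000e-04  1.700e+01]
```

Emit:
drive_tool:
  motion:
    - [[0.02,0.12,0],[0,0,0],1]
    - [[0,0.12,0],[0,0,0],1]
    - [[0,0.12,0],[0,0,0],1]
    - [[0,0.1,0],[0,0,0],1]
    - [[0,0.1,0],[0,0,0],1]
    - [[0,0,0],[0,0,0],1]

```text
time: 18.35
tool_pos: [0.5498, -0.0055, 0.1289]
tool_rot: [0.5, -0.5, -0.5, 0.5]
contact_force: [0.7, -0.2, -2.9]
gripper_width: 0.357
```

Emit:
drive_tool:
  motion:
    - [[0,0.05,0],[0,0,0],1]
    - [[0,0.04,0],[0,0,0],1]
    - [[0,0.03,0],[0,0,0],1]
    - [[0,0.02,0],[0,0,0],1]
    - [[0,0,0],[0,0,0],1]
    - [[0,0,0],[0,0,0],1]

```text
time: 18.95
tool_pos: [0.5502, -0.0056, 0.1261]
tool_rot: [-0.5, 0.5, 0.5, -0.5]
contact_force: [0.2, -0.0, -2.9]
gripper_width: 0.359
```

Emit:
drive_tool:
  motion:
    - [[0,0.02,0],[0,0,0],1]
    - [[0,0.02,0],[0,0,0],1]
    - [[0,0,0],[0,0,0],1]
    - [[0,0,0],[0,0,0],1]

```text
time: 19.35
tool_pos: [0.5503, -0.0056, 0.1257]
tool_rot: [-0.5, 0.5, 0.5, -0.5]
contact_force: [-2.4, -0.4, 1.9]
gripper_width: 0.357
```

Emit:
drive_tool:
  motion:
    - [[0,0.02,0],[0,0,0],1]
    - [[0,0,0],[0,0,0],1]
    - [[0,0,0],[0,0,0],1]

```text
time: 19.65
tool_pos: [0.5503, -0.0056, 0.1257]
tool_rot: [-0.5, 0.5, 0.5, -0.5]
contact_force: [-3.8, -0.6, 5.7]
gripper_width: 0.354
```

Seated: contact force has risen and z is exactly at the predicted 0.1257. Releasing and retreating straight up.

Emit:
drive_tool:
  motion:
    - [[0,-0.02,0],[0,0,0],-1]
    - [[0,0,0],[0,0,0],-1]
    - [[0,0,0],[0,0,0],-1]
    - [[0,0,0],[0,0,0],-1]
    - [[0,0,0],[0,0,0],-1]
    - [[0,-0.2,0],[0,0,0],-1]
    - [[0,-0.7,0],[0,0,0],-1]
    - [[0,-0.9,0],[0,0,0],-1]
    - [[0,-0.9,0],[0,0,0],-1]
    - [[0,-0.5,0.5],[0,0,0],-1]
    - [[0,0,0.9],[0,0,0],-1]
    - [[0,0,0.9],[0,0,0],-1]

```text
time: 20.85
tool_pos: [0.4926, -0.0056, 0.2063]
tool_rot: [-0.5, 0.501, 0.5, -0.5]
contact_force: [0.3, -0.2, 0.9]
gripper_width: 0.996
```

Emit:
drive_tool:
  motion:
    - [[0,0,0.9],[0,0,0],-1]
    - [[0,0,0.4],[0,0,0],-1]
    - [[0,0,0],[0,0,0],-1]
    - [[0,0,0],[0,0,0],-1]

```text
time: 21.25
tool_pos: [0.4607, -0.0056, 0.2055]
tool_rot: [-0.5, 0.501, 0.5, -0.5]
contact_force: [-0.0, -0.3, 0.2]
gripper_width: 1.0
```

```bash
python3 - <<'E'
from h import *
from plant import manip
s=manip.state();plan(s,[.55,-.0055,.2])
f=manip.grab_frame("scene");cv2.imwrite("pics/s5.png",cv2.resize(f["img"][100:320,110:430],None,fx=2.5,fy=2.5))
P=pts(f).reshape(-1,3);c=np.array([.551,-.0055]);r=np.hypot(*(P[:,:2]-c).T)
for n,z,a,b in(("pulley",.064,.035,.052),("cap flange",.118,.018,.033),("cap top",.156,0,.016)):
    m=(abs(P[:,2]-z)<.006)&(r>a)&(r<b);A=np.c_[P[m,:2]-c,np.ones(m.sum())]
    print(n,z,np.round(np.linalg.lstsq(A,P[m,2],rcond=None)[0],4),m.sum())
print(rim(f,c,.064,.055),rim(f,c,.118,.035))
E
```

```text
t 21.25 tcp [ 0.4607 -0.0056  0.2055] F [-0.  -0.3  0.2] w 1.0 j [-0.17 -0.34  2.01  0.    1.47 -1.74]
shift [ 0.01  0.22 -3.57]
pulley 0.064 [-0.0016  0.0029  0.0635] 284
cap flange 0.118 [0.0212 0.0093 0.1173] 158
cap top 0.156 [-0.0201 -0.0163  0.155 ] 74
[ 5.517e-01 -5.700e-03  6.000e-04  2.200e+01] [ 5.526e-01 -6.000e-03  6.000e-04  1.700e+01]
```

View pics/s5.png

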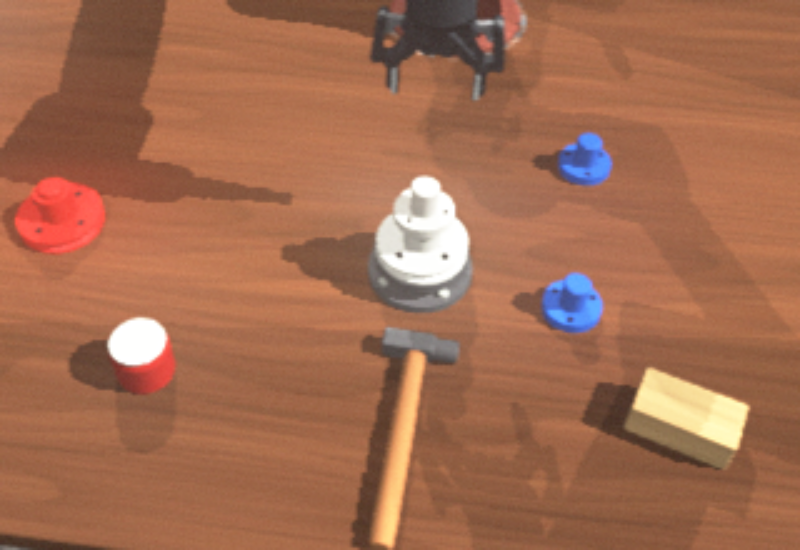

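Final view: cap on pulley on housing, stacked and upright at (425,245), with the gripper clear at (440,60). The look-alikes, tin, hammer and offcut are where they were. Handing in.

```bash
python3 -c "
from plant import manip
print(manip.job_done())"
```

```text
the job is handed in; nothing more can be done
None
```

The drive is together and handed in: the pulley is on the housing's spigot and the cap is on the pulley's. I lowered each one home in the grip until it touched, then let go, finishing at about 21 s of the 58 s allowed.

**Seating:** Both touched at the tool height predicted for full seating, 0.0697 m for the pulley and 0.1257 m for the cap. The contact force changed by only about 10 N each time.

**Last camera check:**
- **Height:** the rim read 63.5 mm (64 expected) and the cap flange 117.3 mm (118 expected). That is the small low bias this camera showed throughout.
- **Centring:** the pulley's and cap's centres agree within about 1 mm.
- **Surroundings:** the gripper is clear, and the hammer, tin, offcut and look-alikes look unmoved in the picture.

**Disagreements:**
- The two cameras differed by about 3 mm in absolute position, so I worked from relative positions and from where the jaws centred each part.
- While a part was held, the top view was mostly hidden and its fits were up to about 4 mm off, so I set them aside.
- The plane fits on the small cap faces gave slopes of about 1°. The signs were opposite on the flange and the boss top, so I took this as depth noise, not tilt.

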